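Shut up the watchmaker's parts chest

ROBOT

A 6-joint arm with a two-finger parallel gripper is mounted at the origin on the work surface. World frame = base frame: x ahead of the robot, y to its left, z up, the work surface at z = 0. Lengths are in m, angles in rad, forces in N, time in s.
With the tool pointing down it reaches from about 0.35 to 0.85 m from the base axis. Payload 8.1 kg.
Tool frame: the origin (TCP) lies between the finger pads; the fingertips stand 11 mm ahead of it and the grasp point (between the pads) lies 8 mm behind it; y points along the fingers, x is the direction in which the jaws open and shut, and the axes are right-handed (so a half turn about y gives the same grasp; the last joint's range is limited). The gripper opens to 93 mm and grips with 3 to 60 N. Pads are 15 mm wide; open, the fingers measure 128 mm over their backs; the gripper's body (75 mm by 188 mm) begins 65 mm behind the grasp point.
Start: joints at [-1.197, 0.13, 1.488, -0, 1.523, -0.085], TCP at [0.266, -0.538, 0.23] pointing down, gripper open.
Joint ranges: [-2.96, 2.96], [-0.89, 2.26], [0.02, 2.5], [-1.34, 4.48], [0, 2.73], [-2.66, 2.66]. Speed limits (rad/s): [2.39, 2.39, 2.79, 3.14, 3.14, 3.14].

INTERFACE

Orientations are given as a rotation vector (axis times angle).
In Python, from plant import readout, optics, robot gives the robot as it stands.
- The arm moves only by the shell command python3 -m creep 'ROWS' [FORCE]. ROWS is JSON, a list that holds one entry, the list of rows, each a list of 7 numbers: the closure, from 0 (fully open) to 1 (shut), then the shift along the tool's x, y, z in cm, then the turn, a rotation vector about the tool's x, y, z in degrees. In form: [[[grip, x, y, z, wx, wy, wz], ...]]. A call has exactly 8 rows; each row shifts and turns the pose as measured when the row begins, along the tool's axes as they then stand; what a row does not reach is not made up. A row lasts 1/10 s, in which the tool goes at most 50 mm and 8.59 degrees, less where a joint would pass 70% of its speed; a pose out of reach is approached as far as the arm can. A call is refused whole if a number of a shift passes 5 or a number of a turn 8.59, either way. A call with a gripper value outside its range is refused whole. The fingers move at their own pace and stop on an object; FORCE is the grip in N (left out, the last holds). Time passes only in rows, so rows that do not move let the fingers close, or fill a call up. It gives the time, the measured TCP pose, the force and the opening at its end, in the units of the state.
- readout.read_state(): the state, without advancing time (a new reading comes with each control period).
- optics.read_camera(name): name is "scene" or "top" or "wrist"; returns a dict with "frame" (420x560x3 uint8, red, green, blue), "depth" (420x560 float32, m along the optical axis (not along the pixel's ray), 0 where there is no reading), "intrinsics" (3x3 intrinsics, pixels), "R" (3x3) and "t" (3): a world point X has camera coordinates R X + t. Camera axes: x right, y down, z forward; pixel columns grow to the right and rows downward; lengths in m; the calibration is good to about 2 mm. A picture is of the moment at which its call begins.
- robot.close_job(): hands the job in, once; it reports no verdict.
The state is a dict: "t": time; "q": joint angles; "dq": joint speeds; "joint_torque": joint torques, N m; "tool_pos": TCP position; "orientation": TCP orientation; "force": force on the tool from outside, world axes, zero at the start; "wrist_torque": the same for the moment, N m; "opening": finger opening in m.
Only numpy, scipy, OpenCV 4.12 (cv2) and the standard library are available. Lean on these libraries where they do the work, as an engineer would, in place of code of your own. Each camera call takes 0.05 s, during which the arm holds its last target. There are 200 camera calls.

TASK

The small wooden parts chest on the watchmaker's bench has been left open: its two upper drawers stand out and its lid is up. Using the fingertips only to push, gently shut both drawers fully home, flush with the front, and swing the lid down until it lies shut on the rim. Grip nothing, force nothing, let neither lid nor drawer slam, do not shove the chest along the bench, and leave the tools around it where they are.

Things in the scene. Friction and masses are not known exactly. Their poses are not given: they have to be found in the camera images.
- chest: Dark wooden chest, 160 deep (x), 270 wide (y), rim 98 high, loose on rubber feet, about 5 kg. Origin: centre of its underside; x points from its front (facing the robot) to its back, y to its left, z up. Front plane at x = -80. Under the two upper drawers is a wide bottom drawer, already shut, its two knobs ending at x = -98, z = 30. A brass handle stands 18 out of each side. Tools in a tray under the lid
- drawer_left (a joint): upper drawer at +y of the chest: how far it stands out towards chest -x, in m; 0 is fully home, with the front flush with the chest. It slides with about 1 N of friction and stays where it is left
- drawer_right (a joint): the same for the upper drawer at -y of the chest
- left_drawer: the left drawer, by the centre of the outer face of its front (origin; axes as the chest's). The front is 117 wide, 27 high, 10 thick, origin 65 mm above the bench and 64.5 mm from the chest's mid plane; home, it is at x = -80 in the chest frame. A brass knob, 15 mm across, stands 18 mm out of the middle of the front (towards -x); drawer box behind it 20 high. Weighs about 0.25 kg
- right_drawer: the same for the right drawer
- lid (a joint): lid angle in rad: 0 shut and lying on the rim, 1.57 upright, 1.75 the stop. Stiff friction hinges (about 0.6 N m) hold it wherever it is left, so it must be pushed all the way; it weighs about 0.35 kg
- lid_board: the lid, by the middle of its hinge line (origin) at the chest's back top edge: chest frame x = 80, y = 0, z = 98.5 mm; the line runs along chest y. A flat board, 163 from this line to its free edge, 270 wide, 12 thick; when shut its axes are the chest's, its underside is level with the line and its outer face 12 mm above; opening turns it about +y
- lid_edge (a point): middle of the lid's free edge, on its outer face (the face that is on top when shut and looks away from the robot when the lid stands up)
- dust_cover: clear dome with a black knob on a black round base, over a watch movement: 76 across, 56 high, origin under its centre; leave alone
- loupe: black eyeglass, a turned cup 36 across and 36 high standing on its narrow end, origin under its centre; leave alone
- oil_stand: aluminium stand with four lidded oil pots, 34 (x) by 104 (y), 23 high, origin under its centre; leave alone
- tweezers: steel tweezers lying flat along their x, about 120 long, 10 wide, 5 high, origin under the middle; leave alone

How it is judged:
By the outcome, as a careful person would: the job done as asked, in the order asked, and still so for the second after the job is handed in, with the robot touching nothing.
It also fails if it takes over 61 s, if anything falls off the work surface, if the arm or the gripper's body presses on something with over 40 N, if the wrist force passes 120 N, or if a joint passes its speed limit or range.

## Working session

There is one attempt and no reset: what is moved stays moved. The work goes in short steps, Python scripts to look and compute and a shell command to move; the robot and the scene stay as the last step left them, time stands still between calls to the robot, and variables do not carry over. Pictures are saved under pics/ and viewed, about 8 in all and at most 12, crops included, and the job is handed in when it is done.

```bash
mkdir -p pics; ls
python3 - <<'E'
from plant import readout, optics
import cv2, numpy as np
s=readout.read_state(); print(s)
for n in ("scene","top"):
    c=optics.read_camera(n); np.savez(f"{n}0.npz",**c)
    cv2.imwrite(f"pics/{n}0.png",c["frame"][:,:,::-1]); print(n,c["intrinsics"].tolist(),c["R"].round(3).tolist(),c["t"])
E
```

```text
pics
{'t': 0.0, 'q': array([-1.19738364e+00,  1.31136666e-01,  1.48925153e+00, -3.33608072e-05,
        1.52301347e+00, -8.53807477e-02]), 'dq': array([-0.00139788, -0.00049475, -0.00021646,  0.00168095,  0.00107522,
        0.00073809]), 'joint_torque': array([ 5.28081400e-04, -5.59852445e+01, -4.91750264e+01,  7.70019251e-02,
        3.59716360e-02, -1.53647979e-04]), 'tool_pos': array([ 0.26554039, -0.53743503,  0.22861731]), 'orientation': array([-1.39090762,  0.86604029, -0.86363248]), 'force': array([ 0.12161504, -0.28433289,  0.21489186]), 'wrist_torque': array([ 0.0387615 , -0.0052902 ,  0.03653116]), 'opening': 0.09277996536586196}
scene [[420.02835269064735, 0.0, 286.0067107241832], [0.0, 420.02835269064735, 207.48759237296375], [0.0, 0.0, 1.0]] [[-0.713, 0.701, -0.018], [0.54, 0.533, -0.651], [-0.447, -0.474, -0.759]] [ 0.38738825 -0.28278189  1.13808699]
top [[390.7516093597519, 0.0, 283.4047763659889], [0.0, 390.7516093597519, 208.62102132851118], [0.0, 0.0, 1.0]] [[-0.017, -0.999, 0.035], [-0.987, 0.011, -0.16], [0.16, -0.037, -0.986]] [0.02970506 0.56803144 0.68570995]
```

View pics/scene0.png

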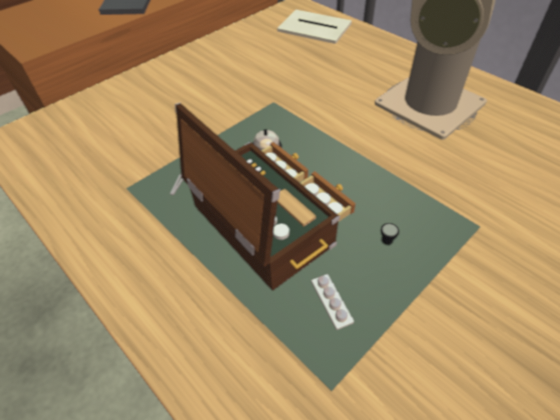

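View pics/top0.png

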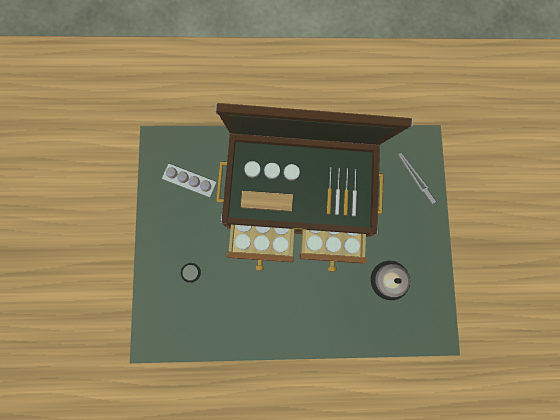

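The scene view shows the chest with its lid upright (about (225,190)) and its back to that camera. In the top view the chest spans roughly (222–380, 137–235), with the knobs at (259,265) and (332,265). The dome is at (390,280), the loupe at (191,272), the oil stand at (189,180) and the tweezers at (417,178).

```bash
cat > h.py <<'E'
import numpy as np, cv2
def cloud(c):
    K,R,t=c["intrinsics"],c["R"],c["t"]; d=c["depth"]; v,u=np.mgrid[:d.shape[0],:d.shape[1]]
    P=np.stack([(u-K[0,2])/K[0,0]*d,(v-K[1,2])/K[1,1]*d,d],-1)
    W=(P-t)@R; W[d==0]=np.nan; return W
def ray(c,u,v,z):
    K,R,t=c["intrinsics"],c["R"],c["t"]; o=-R.T@t; r=R.T@np.linalg.inv(K)@[u,v,1]; return o+r*(z-o[2])/r[2]
E
python3 - <<'E'
from h import *
c=dict(np.load("top0.npz")); W=cloud(c); Z=W[...,2]
print("table z",np.nanmedian(Z[300:340,200:300]))
m=(Z>.091)&(Z<.104); m[:,:200]=0;m[:,400:]=0
P=W[m]; print("rim",len(P),cv2.minAreaRect(P[:,:2].astype(np.float32)*1000))
for n,p in dict(FL=(222,222),FR=(376,235),BL=(229,137),BR=(380,146)).items(): print(n,ray(c,*p,.098).round(4))
for n,(u0,u1) in dict(L=(226,296),R=(300,370)).items():
    s=np.zeros_like(m); s[236:275,u0:u1]=1
    q=W[s&(Z>.072)&(Z<.085)]; print(n,"top edge",len(q),q.min(0).round(4),q.max(0).round(4),cv2.minAreaRect(q[:,:2].astype(np.float32)*1000))
for n,(u,v) in dict(kL=(259,267),kR=(332,267)).items(): print(n,W[v-3:v+4,u].round(3).tolist())
s=np.zeros_like(m);s[95:150,210:420]=1
q=W[s&(Z>.11)]; print("lid",q.min(0),q.max(0)); i=q[:,2]>q[:,2].max()-.015; print(cv2.minAreaRect(q[i][:,:2].astype(np.float32)*1000))
for n,(a,b,u0,u1) in dict(dome=(255,305,365,415),loupe=(258,288,175,205),oil=(160,200,155,219)).items():
    s=np.zeros_like(m);s[a:b,u0:u1]=1;q=W[s&(Z>.008)];print(n,cv2.minAreaRect(q[:,:2].astype(np.float32)*1000),q[:,2].max())
S=dict(np.load("scene0.npz"));W=cloud(S);q=W[100:290,170:360].reshape(-1,3);q=q[q[:,2]>.11];print("lid scene",q.min(0),q.max(0))
# lid plane
sv=np.linalg.svd(q-q.mean(0),full_matrices=0);print(sv[2][2],q.mean(0))
E
```

```text
table z 0.00025051123465290884
rim 4539 ((605.9539794921875, -9.526840209960938), (271.526611328125, 161.9312286376953), 85.2052230834961)
FL [0.5378 0.1293 0.098 ]
FR [ 0.5118 -0.1359  0.098 ]
BL [0.69   0.1182 0.098 ]
BR [ 0.6718 -0.152   0.098 ]
L top edge 457 [0.4573 0.0064 0.072 ] [0.516  0.1228 0.0809] ((486.24224853515625, 64.82010650634766), (116.01293182373047, 57.91615676879883), 89.19691467285156)
R top edge 464 [ 0.4534 -0.1229  0.072 ] [ 0.5126 -0.0051  0.0811] ((482.88153076171875, -64.07188415527344), (58.98989486694336, 117.97544860839844), 0.2698953449726105)
kL [[0.466, 0.067, 0.069], [0.464, 0.067, 0.071], [0.463, 0.067, 0.071], [0.461, 0.067, 0.071], [0.459, 0.067, 0.073], [0.457, 0.067, 0.072], [0.456, 0.069, 0.002]]
kR [[0.464, -0.062, 0.069], [0.462, -0.062, 0.067], [0.46, -0.062, 0.068], [0.459, -0.062, 0.071], [0.457, -0.062, 0.071], [0.455, -0.062, 0.071], [0.453, -0.061, 0.071]]
lid [ 0.64774878 -0.15040451  0.11006512] [0.69454726 0.12096387 0.26277079]
((665.1577758789062, -15.077972412109375), (272.04034423828125, 13.897832870483398), 85.20162963867188)
dome ((434.1221923828125, -166.60360717773438), (104.70700073242188, 68.35397338867188), 82.04998016357422) 0.08005578053647858
loupe ((454.3389587402344, 194.03343200683594), (34.05292510986328, 32.69859313964844), 89.6411361694336) 0.03933262298685106
oil ((628.3903198242188, 193.0566864013672), (130.78306579589844, 37.335792541503906), 65.22498321533203) 0.06521368418467179
lid scene [ 0.64631591 -0.14998693  0.11000137] [0.70540473 0.12268162 0.26283386]
[ 0.97984003 -0.07796218  0.18394404] [0.68018938 0.00568096 0.19818834]
```

```bash
cat >> h.py <<'E'
from scipy.spatial.transform import Rotation as Ro
def plan(target,yaw_deg=None):
    """shift (cm, tool axes) from measured pose to the world target; turn about tool y to face chest yaw"""
    from plant import readout
    s=readout.read_state(); R=Ro.from_rotvec(s["orientation"]).as_matrix()
    print("t",round(s["t"],2),"pos",s["tool_pos"].round(4),"F",s["force"].round(2),"open",round(s["opening"],4)); print("R",R.round(3).tolist())
    print("shift cm tool:",(R.T@(np.array(target)-s["tool_pos"])*100).round(2))
E
python3 -c "
from h import *
plan([.42,.07,.23])"
```

```text
t 0.1 pos [ 0.2655 -0.5375  0.2287] F [0.3  0.14 0.15] open 0.0927
R [[0.443, -0.001, 0.897], [-0.897, 0.002, 0.443], [-0.002, -1.0, 0.0]]
shift cm tool: [-47.63  -0.05  40.75]
```

```bash
python3 -m creep '[[[1,-5,0,2,0,7.8,0],[1,-5,0,2,0,7.8,0],[1,-5,0,2,0,7.8,0],[1,-5,0,2,0,7.7,0],[1,-5,0,0,0,0,0],[1,-5,0,0,0,0,0],[1,-5,0,0,0,0,0],[1,-5,0,0,0,0,0]]]' 10
python3 -c "
from h import *
plan([.41,.071,.12])"
```

```text
t: 0.9
tool_pos: [0.3082, -0.1417, 0.2225]
orientation: [-1.148, 1.306, -1.277]
force: [1.1, -0.5, 1.1]
opening: 0.034
t 0.9 pos [ 0.3082 -0.1417  0.2225] F [ 1.07 -0.46  1.14] open 0.034
R [[-0.114, -0.008, 0.993], [-0.993, 0.015, -0.114], [-0.014, -1.0, -0.009]]
shift cm tool: [-22.14  10.5    7.79]
```

```bash
python3 -m creep '[[[1,-5,0,1.5,0,0,0],[1,-5,0,1.5,0,-1.3,0],[1,-5,0,1.5,0,0,0],[1,-5,0,1.5,0,0,0],[1,-2,1,1.5,0,0,0],[1,0,1,0,0,0,0],[1,0,0,0,0,0,0],[1,0,0,0,0,0,0]]]' 10
python3 - <<'E'
from h import *
from plant import optics
plan([.42,.0708,.066])
c=optics.read_camera("wrist"); cv2.imwrite("pics/w1.png",c["frame"][:,:,::-1])
E
```

```text
t: 1.7
tool_pos: [0.399, 0.0698, 0.2034]
orientation: [-1.163, 1.282, -1.256]
force: [0.2, -0.8, 0.7]
opening: 0.0004
t 1.7 pos [0.399  0.0698 0.2034] F [ 0.25 -0.81  0.71] open 0.0004
R [[-0.083, -0.006, 0.997], [-0.996, 0.015, -0.083], [-0.015, -1.0, -0.007]]
shift cm tool: [-0.08 13.72  2.19]
```

View pics/w1.png

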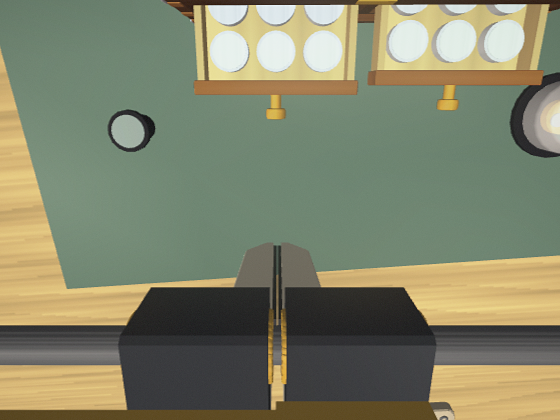

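The wrist view shows the closed fingers (column 277) in line with the left knob at (276,108), and the right knob at (448,100). Next I descend.

```bash
python3 -m creep '[[[1,0,3.4,0,0,0,0],[1,0,3.4,0,0,0,0],[1,0,3.4,0,0,0,0],[1,0,2.4,0,0,0,0],[1,0,1.1,0,0,0,0],[1,0,0,0.8,0,0,0],[1,0,0,0.8,0,0,0],[1,0,0,0,0,0,0]]]' 10
python3 -c "
from h import *
plan([.445,.0688,.066])"
```

```text
t: 2.55
tool_pos: [0.4199, 0.0626, 0.0697]
orientation: [-1.146, 1.282, -1.273]
force: [0.2, 0.1, 0.9]
opening: 0.0005
t 2.55 pos [0.4199 0.0626 0.0697] F [0.23 0.14 0.95] open 0.0005
R [[-0.097, 0.007, 0.995], [-0.995, 0.014, -0.097], [-0.015, -1.0, 0.006]]
shift cm tool: [-0.85  0.4   2.43]
```

```bash
python3 -m creep '[[[1,-0.6,0.3,0.5,0,0,0],[1,-0.2,0,0.5,0,-0.8,0],[1,0,0,0.5,0,0,0],[1,0,0,0.5,0,0,0],[1,0,0,0.5,0,0,0],[1,0,0,0.5,0,0,0],[1,0,0,0.5,0,0,0],[1,0,0,0.5,0,0,0]]]' 10
python3 -c "
from h import *
plan([.5046,.0638,.066])"
```

```text
t: 3.35
tool_pos: [0.4662, 0.068, 0.0702]
orientation: [-1.151, 1.268, -1.263]
force: [-1.4, 0.3, 1.0]
opening: 0.0004
t 3.35 pos [0.4662 0.068  0.0702] F [-1.37  0.32  1.05] open 0.0004
R [[-0.081, 0.011, 0.997], [-0.997, 0.014, -0.081], [-0.015, -1.0, 0.01]]
shift cm tool: [0.11 0.46 3.86]
```

```bash
python3 -m creep '[[[1,0,0.1,0.45,0,0,0],[1,0,0.1,0.45,0,0,0],[1,0,0,0.45,0,0,0],[1,0,0,0.45,0,0,0],[1,0,0,0.4,0,0,0],[1,0,0,0.3,0,0,0],[1,0,0,0.1,0,0,0],[1,0,0,0,0,0,0]]]' 10
python3 -c "
from h import *
plan([.5046,.0638,.066])"
```

```text
t: 4.15
tool_pos: [0.4948, 0.0656, 0.0679]
orientation: [-1.151, 1.268, -1.263]
force: [-0.3, 0.4, -0.6]
opening: 0.0005
t 4.15 pos [0.4948 0.0656 0.0679] F [-0.32  0.38 -0.58] open 0.0005
R [[-0.081, 0.011, 0.997], [-0.997, 0.014, -0.082], [-0.015, -1.0, 0.009]]
shift cm tool: [0.1  0.2  0.99]
```

Now creep the last centimetre at about 1 mm per row, watching the force.

```bash
python3 -m creep '[[[1,0,0,0.1,0,0,0],[1,0,0,0.1,0,0,0],[1,0,0,0.1,0,0,0],[1,0,0,0.1,0,0,0],[1,0,0,0.1,0,0,0],[1,0,0,0.1,0,0,0],[1,0,0,0,0,0,0],[1,0,0,0,0,0,0]]]' 10
python3 - <<'E'
from h import *
from plant import optics
plan([.5046,.0638,.066])
c=optics.read_camera("top"); np.savez("top1.npz",**c); cv2.imwrite("pics/t1.png",cv2.resize(c["frame"][190:300,190:410,::-1],None,fx=3,fy=3,interpolation=3))
E
```

```text
t: 4.95
tool_pos: [0.5009, 0.0651, 0.0679]
orientation: [-1.152, 1.268, -1.262]
force: [-0.7, -0.4, -0.4]
opening: 0.0004
t 4.95 pos [0.5009 0.0651 0.0679] F [-0.69 -0.36 -0.4 ] open 0.0004
R [[-0.081, 0.01, 0.997], [-0.997, 0.014, -0.081], [-0.015, -1.0, 0.009]]
shift cm tool: [0.1  0.2  0.38]
```

View pics/t1.png

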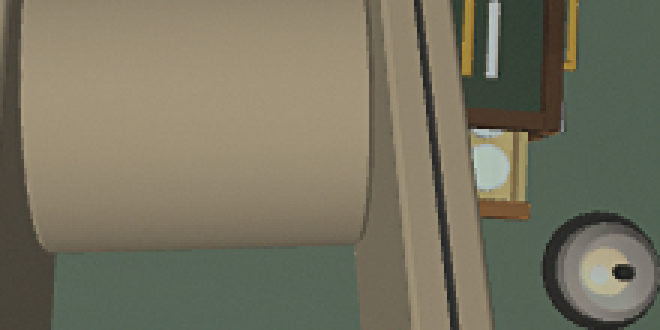

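The arm hides the left drawer in the top view, with only the open right drawer visible at (500,210). I'll go by force instead.

```bash
for i in 1; do python3 -m creep '[[[1,0,0,0.08,0,0,0],[1,0,0,0.08,0,0,0],[1,0,0,0.08,0,0,0],[1,0,0,0.08,0,0,0],[1,0,0,0,0,0,0],[1,0,0,0,0,0,0],[1,0,0,0,0,0,0],[1,0,0,0,0,0,0]]]' 10; done
python3 -m creep '[[[1,0,0,0.06,0,0,0],[1,0,0,0.06,0,0,0],[1,0,0,0.06,0,0,0],[1,0,0,0.06,0,0,0],[1,0,0,0,0,0,0],[1,0,0,0,0,0,0],[1,0,0,0,0,0,0],[1,0,0,0,0,0,0]]]' 10
```

```text
t: 5.8
tool_pos: [0.5042, 0.0648, 0.0679]
orientation: [-1.152, 1.268, -1.262]
force: [-0.5, -0.4, 0.0]
opening: 0.0008
t: 6.6
tool_pos: [0.5043, 0.0648, 0.0677]
orientation: [-1.156, 1.272, -1.26]
force: [-3.1, 0.0, 1.5]
opening: 0.0004
```

```bash
python3 -m creep '[[[1,0,0,0.1,0,0,0],[1,0,0,0.1,0,0,0],[1,0,0,0.1,0,0,0],[1,0,0,0.1,0,0,0],[1,0,0,0.1,0,0,0],[1,0,0,0.1,0,0,0],[1,0,0,0.1,0,0,0],[1,0,0,0.1,0,0,0]]]' 10; python3 -c "
from h import *
plan([.41,-.06,.066])"
```

```text
t: 7.4
tool_pos: [0.5044, 0.0649, 0.0667]
orientation: [-1.17, 1.286, -1.25]
force: [-9.3, 0.8, 7.0]
opening: 0.0005
t 7.4 pos [0.5044 0.0649 0.0667] F [-9.32  0.76  7.02] open 0.0005
R [[-0.08, -0.014, 0.997], [-0.997, 0.015, -0.08], [-0.014, -1.0, -0.015]]
shift cm tool: [ 1.321e+01  1.000e-02 -8.410e+00]
```

```bash
python3 -m creep '[[[1,0,0,-1,0,0,0],[1,0,0,-3,0.8,0,0],[1,0,0,-4.3,0,0,0],[1,4,0,0,0,0,0],[1,4,0,0,0,0,0],[1,3.8,0,0,0,0,0],[1,1,0,0,0,0,0],[1,0,0,0,0,0,0]]]' 10
python3 - <<'E'
from h import *
from plant import optics
plan([.42,-.0605,.066])
c=optics.read_camera("wrist"); cv2.imwrite("pics/w2.png",c["frame"][:,:,::-1])
E
```

```text
t: 8.2
tool_pos: [0.4085, -0.057, 0.0648]
orientation: [-1.156, 1.264, -1.259]
force: [0.8, 0.6, 0.5]
opening: 0.0006
t 8.2 pos [ 0.4085 -0.057   0.0648] F [0.8  0.64 0.46] open 0.0006
R [[-0.075, 0.01, 0.997], [-0.997, 0.013, -0.075], [-0.014, -1.0, 0.009]]
shift cm tool: [ 0.26 -0.12  1.17]
```

View pics/w2.png

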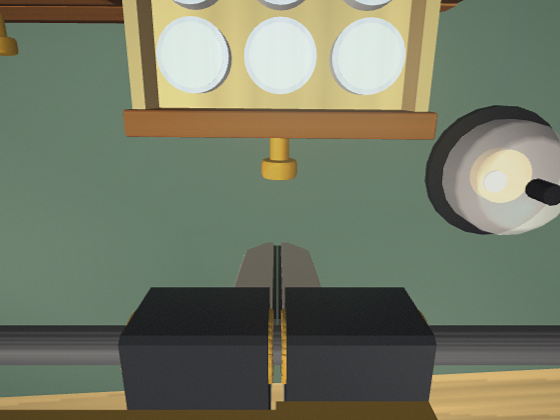

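The left drawer now looks home, with its knob by the front edge at (8,45). The right knob at (279,168) lines up with the fingers, so I push.

```bash
python3 -m creep '[[[1,0.1,0,0.8,0,0.4,0],[1,0,0,0.8,0,0,0],[1,0,0,0.6,0,0,0],[1,0,0,0.4,0,0,0],[1,0,0,0.4,0,0,0],[1,0,0,0.4,0,0,0],[1,0,0,0.4,0,0,0],[1,0,0,0.4,0,0,0]]]' 10
python3 -m creep '[[[1,0,0,0.45,0,0,0],[1,0,0,0.45,0,0,0],[1,0,0,0.45,0,0,0],[1,0,0,0.45,0,0,0],[1,0,0,0.45,0,0,0],[1,0,0,0.3,0,0,0],[1,0,0,0.15,0,0,0],[1,0,0,0,0,0,0]]]' 10
python3 -c "
from h import *
plan([.493,-.064,.066])"
```

```text
t: 9.05
tool_pos: [0.4544, -0.0566, 0.0645]
orientation: [-1.155, 1.267, -1.258]
force: [-0.5, -0.7, 1.1]
opening: 0.0003
t: 9.85
tool_pos: [0.4839, -0.059, 0.0644]
orientation: [-1.155, 1.268, -1.258]
force: [0.2, 0.2, -0.3]
opening: 0.0001
t 9.85 pos [ 0.4839 -0.059   0.0644] F [ 0.16  0.18 -0.32] open 0.0001
R [[-0.077, 0.008, 0.997], [-0.997, 0.015, -0.077], [-0.015, -1.0, 0.007]]
shift cm tool: [ 0.43 -0.16  0.95]
```

```bash
python3 -m creep '[[[1,0,0,0.1,0,0,0],[1,0,0,0.1,0,0,0],[1,0,0,0.1,0,0,0],[1,0,0,0.1,0,0,0],[1,0,0,0.1,0,0,0],[1,0,0,0.1,0,0,0],[1,0,0,0.1,0,0,0],[1,0,0,0,0,0,0]]]' 10
python3 -m creep '[[[1,0,0,0.08,0,0,0],[1,0,0,0.08,0,0,0],[1,0,0,0.08,0,0,0],[1,0,0,0.08,0,0,0],[1,0,0,0,0,0,0],[1,0,0,0,0,0,0],[1,0,0,0,0,0,0],[1,0,0,0,0,0,0]]]' 10
```

```text
t: 10.65
tool_pos: [0.491, -0.0596, 0.0644]
orientation: [-1.155, 1.268, -1.258]
force: [-1.6, -0.5, 0.5]
opening: 0.0003
t: 11.45
tool_pos: [0.4939, -0.0598, 0.0644]
orientation: [-1.156, 1.269, -1.257]
force: [-1.5, -0.2, 2.4]
opening: 0.0006
```

```bash
python3 -m creep '[[[1,0,0,0.06,0,0,0],[1,0,0,0.06,0,0,0],[1,0,0,0.06,0,0,0],[1,0,0,0.06,0,0,0],[1,0,0,0,0,0,0],[1,0,0,0,0,0,0],[1,0,0,0,0,0,0],[1,0,0,0,0,0,0]]]' 10
python3 -m creep '[[[1,0,0,0.08,0,0,0],[1,0,0,0.08,0,0,0],[1,0,0,0.08,0,0,0],[1,0,0,0.08,0,0,0],[1,0,0,0.08,0,0,0],[1,0,0,0.08,0,0,0],[1,0,0,0.08,0,0,0],[1,0,0,0.08,0,0,0]]]' 10
```

```text
t: 12.25
tool_pos: [0.4939, -0.0598, 0.0641]
orientation: [-1.16, 1.273, -1.254]
force: [-2.7, -0.7, 2.0]
opening: 0.0003
t: 13.05
tool_pos: [0.494, -0.0597, 0.0634]
orientation: [-1.171, 1.285, -1.246]
force: [-7.2, 0.9, 5.7]
opening: 0.0002
```

Both drawers are against their stops. I back off, rise and look.

```bash
python3 -m creep '[[[1,0,0,-1,0,0,0],[1,0,0,-4,0.8,0,0],[1,0,0,-4,0,0,0],[1,0,-5,0,0,0,0],[1,0,-5,-2,0,0,0],[1,0,-5,-2,0,0,0],[1,0,-5,-2,0,0,0],[1,0,-5,0,0,0,0]]]' 10
python3 - <<'E'
from h import *
from plant import optics
plan([.45,0,.36])
c=optics.read_camera("top"); np.savez("top2.npz",**c); a=c["frame"][90:300,150:450,::-1]
b=optics.read_camera("wrist")["frame"][:,:,::-1]
cv2.imwrite("pics/t2.png",np.hstack([cv2.resize(a,(400,300)),cv2.resize(b,(400,300))]))
W=cloud(c);Z=W[...,2];m=(Z>.091)&(Z<.104); m[:,:200]=0;m[:,400:]=0
P=W[m]; print("rim",len(P),cv2.minAreaRect(P[:,:2].astype(np.float32)*1000))
E
```

```text
t: 13.85
tool_pos: [0.3288, -0.0475, 0.2912]
orientation: [-1.179, 1.304, -1.229]
force: [1.4, -1.4, 0.0]
opening: 0.0004
t 13.85 pos [ 0.3288 -0.0475  0.2912] F [ 1.42 -1.42  0.03] open 0.0004
R [[-0.077, -0.035, 0.996], [-0.997, 0.027, -0.076], [-0.025, -0.999, -0.037]]
shift cm tool: [-5.84 -7.16 11.46]
rim 4523 ((606.19384765625, -9.739852905273438), (271.41961669921875, 161.91122436523438), 85.08807373046875)
```

View pics/t2.png

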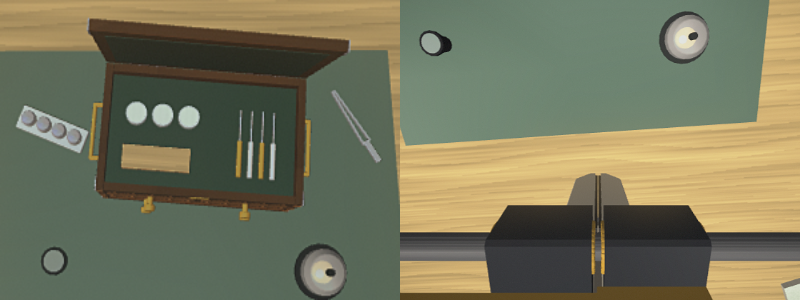

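The left half (top view) shows both drawers shut, with knobs at (148,205) and (245,212). The chest hasn't moved (0.2 mm, 0.1°), nor have the tools. Next is the lid: go over it at height and descend behind it.

```bash
python3 -m creep '[[[1,0,-5,0,0,0,0],[1,0,-2,3,0,0,0],[1,0,-0.5,5,0,0,0],[1,0,0,5,0,0,0],[1,0,0,5,0,0,0],[1,0,0,0,0,0,0],[1,0,0,0,0,0,0],[1,0,0,0,0,0,0]]]' 10
python3 -c "
from h import *
plan([.7455,-.021,.34])"
```

```text
t: 14.75
tool_pos: [0.5157, -0.0634, 0.354]
orientation: [-1.172, 1.294, -1.236]
force: [-0.5, -0.3, 0.3]
opening: 0.0002
t 14.75 pos [ 0.5157 -0.0634  0.354 ] F [-0.53 -0.3   0.28] open 0.0002
R [[-0.077, -0.023, 0.997], [-0.997, 0.025, -0.076], [-0.023, -0.999, -0.024]]
shift cm tool: [-5.95  0.98 22.62]
```

```bash
python3 -m creep '[[[1,-1.5,0,4,1.3,0,-1.4],[1,-1.5,0,5,0,0,0],[1,-1.5,0,5,0,0,0],[1,-1.4,0,5,0,0,0],[1,0,0,3,0,0,0],[1,0,0,0,0,0,0],[1,0,0,0,0,0,0],[1,0,0,0,0,0,0]]]' 10
python3 -c "
from h import *
plan([.7250,-.0193,.244])"
```

```text
t: 15.55
tool_pos: [0.735, -0.0215, 0.3652]
orientation: [-1.163, 1.254, -1.277]
force: [0.3, -0.7, 0.4]
opening: 0.0008
t 15.55 pos [ 0.735  -0.0215  0.3652] F [ 0.31 -0.71  0.45] open 0.0008
R [[-0.079, 0.015, 0.997], [-0.997, -0.005, -0.079], [0.003, -1.0, 0.015]]
shift cm tool: [-0.18 12.1  -1.2 ]
```

```bash
python3 -m creep '[[[1,0,3,0,0,0,0],[1,0,3,0,0,0,0],[1,0,3,-0.3,-0.8,0,0],[1,0,2,-0.3,0,0,0],[1,0,0.8,-0.3,0,0,0],[1,0,0,0,0,0,0],[1,0,0,0,0,0,0],[1,0,0,0,0,0,0]]]' 10
python3 - <<'E'
from h import *
from plant import optics
plan([.6822,-.016,.244])
c=optics.read_camera("scene"); cv2.imwrite("pics/s3.png",cv2.resize(c["frame"][60:310,130:430,::-1],None,fx=2,fy=2))
E
```

```text
t: 16.35
tool_pos: [0.7213, -0.0234, 0.2638]
orientation: [-1.155, 1.248, -1.285]
force: [-0.6, 0.0, 0.1]
opening: 0.0009
t 16.35 pos [ 0.7213 -0.0234  0.2638] F [-0.56  0.01  0.07] open 0.0009
R [[-0.082, 0.025, 0.996], [-0.997, -0.006, -0.082], [0.004, -1.0, 0.025]]
shift cm tool: [-0.42  1.87 -4.01]
```

View pics/s3.png

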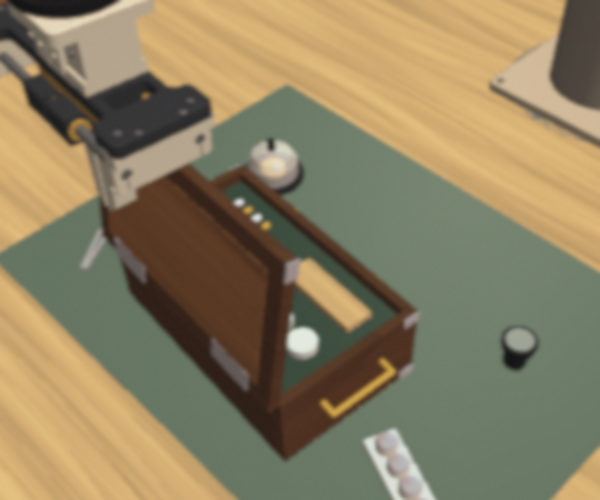

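The picture shows the closed fingertips behind the lid at about (114,191), clear of it, with the gripper body above the lid's top edge. I lower to the push height and make contact slowly.

```bash
python3 -m creep '[[[1,-0.3,1.0,-0.5,-1.4,0,0],[1,-0.1,0.9,-0.5,0,0,0],[1,0,0,-0.5,0,0,0],[1,0,0,-0.5,0,0,0],[1,0,0,-0.4,0,0,0],[1,0,0,-0.4,0,0,0],[1,0,0,-0.3,0,0,0],[1,0,0,-0.3,0,0,0]]]' 10
python3 -c "
from h import *
plan([.6822,-.016,.244])"
```

```text
t: 17.2
tool_pos: [0.6873, -0.016, 0.2471]
orientation: [-1.171, 1.266, -1.273]
force: [0.4, 0.2, -0.2]
opening: 0.0002
t 17.2 pos [ 0.6873 -0.016   0.2471] F [ 0.36  0.24 -0.2 ] open 0.0002
R [[-0.082, 0.002, 0.997], [-0.997, -0.004, -0.082], [0.004, -1.0, 0.002]]
shift cm tool: [ 0.04  0.31 -0.5 ]
```

```bash
python3 -m creep '[[[1,0,0.1,-0.3,0,0,0],[1,0,0.1,-0.3,0,0,0],[1,0,0.05,-0.4,0,0,0],[1,0,0.05,-0.4,0,0,0],[1,0,0.1,-0.4,0,0,0],[1,0,0.1,-0.4,0,0,0],[1,0,0.1,-0.4,0,0,0],[1,0,0.15,-0.4,0,0,0]]]' 10
python3 -c "
from h import *
plan([.6383,-.0122,.2324])"
```

```text
t: 18.0
tool_pos: [0.658, -0.0136, 0.2418]
orientation: [-1.164, 1.259, -1.278]
force: [3.3, 0.9, 2.3]
opening: 0.0002
t 18.0 pos [ 0.658  -0.0136  0.2418] F [3.33 0.87 2.27] open 0.0002
R [[-0.082, 0.011, 0.997], [-0.997, -0.005, -0.082], [0.004, -1.0, 0.011]]
shift cm tool: [ 0.01  0.92 -1.98]
```

```bash
python3 -m creep '[[[1,0,0.2,-0.4,0,0,0],[1,0,0.2,-0.4,0,0,0],[1,0,0.2,-0.4,0,0,0],[1,0,0.22,-0.4,0,0,0],[1,0,0.22,-0.4,0,0,0],[1,0,0.25,-0.4,0,0,0],[1,0,0.25,-0.38,0,0,0],[1,0,0.28,-0.36,0,0,0]]]' 10
python3 -c "
from h import *
plan([.6085,-.0098,.2135])"
```

```text
t: 18.8
tool_pos: [0.624, -0.011, 0.2238]
orientation: [-1.163, 1.258, -1.279]
force: [1.0, -0.1, 3.6]
opening: 0.0002
t 18.8 pos [ 0.624  -0.011   0.2238] F [ 1.02 -0.08  3.64] open 0.0002
R [[-0.082, 0.012, 0.997], [-0.997, -0.005, -0.082], [0.004, -1.0, 0.013]]
shift cm tool: [ 0.    1.01 -1.57]
```

```bash
python3 -m creep '[[[1,0,0.3,-0.38,0,0,0],[1,0,0.3,-0.38,0,0,0],[1,0,0.33,-0.36,0,0,0],[1,0,0.35,-0.34,0,0,0],[1,0,0.38,-0.32,0,0,0],[1,0,0.4,-0.3,0,0,0],[1,0,0.4,-0.28,0,0,0],[1,0,0.42,-0.26,0,0,0]]]' 10
python3 -c "
from h import *
plan([.5847,-.0078,.1874])"
```

```text
t: 19.6
tool_pos: [0.5945, -0.0088, 0.1912]
orientation: [-1.166, 1.26, -1.277]
force: [0.0, -0.3, 3.9]
opening: 0.0005
t 19.6 pos [ 0.5945 -0.0088  0.1912] F [ 0.05 -0.35  3.87] open 0.0005
R [[-0.082, 0.009, 0.997], [-0.997, -0.005, -0.082], [0.004, -1.0, 0.009]]
shift cm tool: [-0.02  0.37 -0.99]
```

```bash
python3 -m creep '[[[1,0,0.38,-0.34,0,0,0],[1,0,0.4,-0.3,0,0,0],[1,0,0.4,-0.26,0,0,0],[1,0,0.42,-0.24,0,0,0],[1,0,0.42,-0.2,0,0,0],[1,0,0.42,-0.16,0,0,0],[1,0,0.4,-0.14,0,0,0],[1,0,0.4,-0.12,0,0,0]]]' 10
python3 -c "
from h import *
plan([.5647,-.0062,.1447])"
```

```text
t: 20.4
tool_pos: [0.5742, -0.0071, 0.1544]
orientation: [-1.168, 1.263, -1.275]
force: [-1.8, -0.2, 3.3]
opening: 0.0001
t 20.4 pos [ 0.5742 -0.0071  0.1544] F [-1.77 -0.17  3.28] open 0.0001
R [[-0.082, 0.006, 0.997], [-0.997, -0.005, -0.082], [0.004, -1.0, 0.006]]
shift cm tool: [-0.02  0.96 -0.96]
```

```bash
python3 -m creep '[[[1,0,0.35,-0.12,0,0,0],[1,0,0.35,-0.1,0,0,0],[1,0,0.32,-0.08,0,0,0],[1,0,0.3,-0.06,0,0,0],[1,0,0.3,-0.05,0,0,0],[1,0,0.25,-0.04,0,0,0],[1,0,0.2,-0.02,0,0,0],[1,0,0.15,0,0,0,0]]]' 10
python3 -m creep '[[[1,0,0.12,0,0,0,0],[1,0,0.12,0,0,0,0],[1,0,0.12,0,0,0,0],[1,0,0.12,0,0,0,0],[1,0,0.12,0,0,0,0],[1,0,0.1,0,0,0,0],[1,0,0,0,0,0,0],[1,0,0,0,0,0,0]]]' 10
```

```text
t: 21.2
tool_pos: [0.5679, -0.0067, 0.1289]
orientation: [-1.17, 1.265, -1.274]
force: [-0.8, 1.7, 4.0]
opening: 0.0007
t: 22.0
tool_pos: [0.5682, -0.0068, 0.1218]
orientation: [-1.17, 1.265, -1.274]
force: [-2.1, 0.2, 2.3]
opening: 0.0004
```

```bash
python3 -m creep '[[[1,0,0.08,0,0,0,0],[1,0,0.08,0,0,0,0],[1,0,0.08,0,0,0,0],[1,0,0.08,0,0,0,0],[1,0,0,0,0,0,0],[1,0,0,0,0,0,0],[1,0,0,0,0,0,0],[1,0,0,0,0,0,0]]]' 10
python3 -m creep '[[[1,0,0.08,0,0,0,0],[1,0,0.08,0,0,0,0],[1,0,0.08,0,0,0,0],[1,0,0.08,0,0,0,0],[1,0,0.08,0,0,0,0],[1,0,0,0,0,0,0],[1,0,0,0,0,0,0],[1,0,0,0,0,0,0]]]' 10
```

```text
t: 22.8
tool_pos: [0.5685, -0.0068, 0.1218]
orientation: [-1.17, 1.264, -1.274]
force: [-1.6, 0.4, 2.8]
opening: 0.0004
t: 23.6
tool_pos: [0.5688, -0.0068, 0.1217]
orientation: [-1.169, 1.263, -1.275]
force: [-2.5, -0.5, 4.3]
opening: 0.0001
```

```bash
python3 -m creep '[[[1,0,0.12,0,0,0,0],[1,0,0.12,0,0,0,0],[1,0,0.12,0,0,0,0],[1,0,0.12,0,0,0,0],[1,0,0.12,0,0,0,0],[1,0,0.12,0,0,0,0],[1,0,0.12,0,0,0,0],[1,0,0.12,0,0,0,0]]]' 10
```

```text
t: 24.4
tool_pos: [0.5688, -0.0068, 0.1216]
orientation: [-1.17, 1.262, -1.275]
force: [-7.0, 0.7, 12.6]
opening: 0.0006
```

Firm stop at 12.6 N with no further motion, so the lid is on the rim. I lift off, move clear and check.

```bash
python3 -m creep '[[[1,0,-0.5,0,0,0,0],[1,0,-2,0,0,0,0],[1,0,-5,0,0,0,0],[1,0,-5,-3,0,0,0],[1,0,-4,-5,0,0,0],[1,0,0,-5,0,0,0],[1,0,0,-5,0,0,0],[1,0,0,-5,0,0,0]]]' 10
python3 -m creep '[[[1,0,0,-2,0,0,0],[1,5,0,0,0,0,0],[1,5,0,0,0,0,0],[1,5,0,0,0,0,0],[1,5,0,0,0,0,0],[1,5,0,0,0,0,0],[1,2,0,0,0,0,0],[1,0,0,0,0,0,0]]]' 10
python3 - <<'E'
from h import *
from plant import optics
c=optics.read_camera("top"); W=cloud(c); Z=W[...,2]; a=c["frame"][90:300,150:450,::-1]
b=optics.read_camera("scene")["frame"][60:310,130:430,::-1]
cv2.imwrite("pics/end.png",np.hstack([cv2.resize(a,(400,300)),cv2.resize(b,(400,300))]))
m=(Z>.1)&(Z<.13);m[:,:205]=0;m[:,400:]=0;P=W[m];print("lid",len(P),cv2.minAreaRect(P[:,:2].astype(np.float32)*1000))
A=np.c_[P[:,:2]-P[:,:2].mean(0),np.ones(len(P))];print("plane",np.linalg.lstsq(A,P[:,2],rcond=None)[0], "maxz",np.nanmax(Z[100:280,205:400]))
e=np.array([.9965,-.0835]); 
for n,(u0,u1) in dict(L=(240,280),R=(315,355)).items():
    s=np.zeros_like(m);s[225:260,u0:u1]=1;q=W[s&(Z>.055)&(Z<.085)][:,:2]; print(n,"knob tip x in chest mm",len(q),((q-[.606,-.0096])@e).min()*1000)
W0=cloud(dict(np.load("top0.npz")))
for n,(y0,y1,u0,u1) in dict(dome=(262,302,370,412),loupe=(258,288,175,205),oil=(160,200,155,216),tw=(150,205,396,440)).items():
    f=np.load("top0.npz")["frame"][y0:y1,u0:u1].astype(int); print(n,"mean frame change",np.abs(f-c["frame"][y0:y1,u0:u1]).mean().round(2))
E
```

```text
t: 25.2
tool_pos: [0.3511, 0.0113, 0.2757]
orientation: [-1.17, 1.264, -1.275]
force: [-0.7, 0.9, 2.0]
opening: 0.0002
t: 26.0
tool_pos: [0.3075, -0.2587, 0.2783]
orientation: [-1.173, 1.24, -1.271]
force: [0.1, 0.7, 0.1]
opening: 0.0007
lid 14486 ((607.9134521484375, -10.061721801757812), (271.53271484375, 170.35792541503906), 85.21465301513672)
plane [ 0.0012784  -0.00087218  0.11029268] maxz 0.1148630913791565
L knob tip x in chest mm 106 -97.8804468557319
R knob tip x in chest mm 108 -97.98755946334512
dome mean frame change 6.79
loupe mean frame change 6.09
oil mean frame change 7.06
tw mean frame change 5.64
```

View pics/end.png

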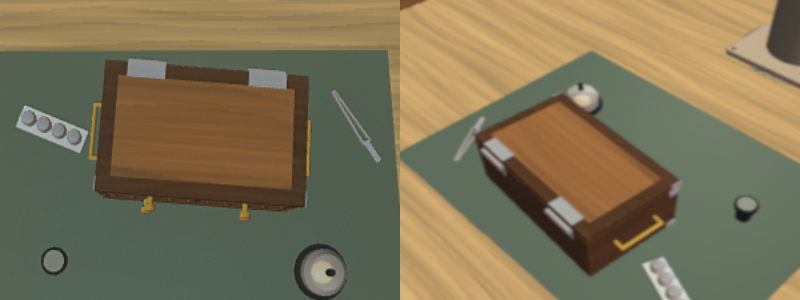

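The lid is down flat and both knobs, at (148,205) and (245,212), are at their home depth. The tools are where they were. I hand in.

```bash
python3 -c "
from plant import robot; print(robot.close_job())"
```

```text
the job is handed in; nothing more can be done
None
```

Both drawers are shut flush and the lid lies on the rim. I handed the job in at about 26 s. I pushed with closed fingertips only: left drawer, then right, each by its knob, then the lid down from behind.

**Last checks:**
- **Drawers:** both knob tips measure x = -98 mm in the chest frame, which is their home value. Each came up against its stop, where I pressed to a measured 7–9 N along the push.
- **Lid:** it is level to about 0.1° at z ≈ 110 mm. It stopped firmly, with about 13 N of downward press at the end.
- **Chest:** after the drawer pushes it had moved 0.3 mm and 0.1°. At the end its yaw was unchanged, to within measuring error. I did not re-measure its position on the rim, because the lid covers it.
- **Tools:** they look unmoved in the top view. The pixel comparison with the first picture showed a small change of about 6 grey levels around all four. I put that down to lighting and did not measure their poses again.

No check failed.

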